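# Level stand from two sawn offcuts for a sample can

## Task

Make a level stand for a sample can out of two sawn offcuts: lay the white plastic wedge on the middle of the sloping blue block, thin end uphill, so that the two slopes cancel and its top comes out level, and let it rest there. Then stand the short clear can with the gold lid upright in the middle of the wedge's level top and let go. Leave the blue block and the like can with the silver lid where they are.

Things in the scene. Friction and masses are not known exactly. Their poses are not given: they have to be found in the camera images.
- block: Loose blue-painted aluminium offcut, 0.65 kg, about 100 (x) by 85 (y) mm, slightly out of square. Its top is one plane sloping 12 degrees, rising along its own +x: 18 mm high at the -x end, 28.6 at the middle, 39 at the +x end; a yellow stripe marks the high end. Origin: centre of the underside; z up.
- white_wedge_mid (a point): White plastic wedge, 0.11 kg, flat underside; 80 mm long (x), 58 wide (y) between upright sides: grip these. Thickness 35 mm at -x end, 26.5 mid, 18 at +x: top at 12 deg to underside. Point: its centre, 13.25 above underside. Axes follow the TOP: z square to it, x to the thin end (black stripe). Laid right: z vertical, x over the block's x, point 41.6 above the bench. Not the steeper grey one.
- gold_can_mid (a point): Short clear closed can with a gold lid, empty, about 0.05 kg, 53 mm in diameter, 95 mm high, standing upright (foot 44 mm in diameter). The point is its centre, half-way up (47.5 mm above its foot); z is its axis, up.
- silver_can_mid (a point): The same can with a silver lid: 53 mm in diameter, 95 mm high, standing upright; the point is its centre, half-way up. Not wanted: leave it.

How it is judged:
On the way:
1. the white wedge lies released on the middle of the blue block with its top level (horizontal distance between white_wedge_mid and block below 0.022 m and z of white_wedge_mid in the frame of block between 0.034 and 0.05 m and angle between white_wedge_mid's own z axis and vertical below 0.12 rad and contact force between the fingers and white_wedge below 0.05 N), for 0.3 s.
At the end, for the whole second after the job is handed in: The white wedge lies on the block, within 22 mm of its centre seen from above, its top level within 7 degrees; the gold-lidded can stands at rest on the wedge, within 18 mm of its centre and upright within 8 degrees; all is released (horizontal distance between white_wedge_mid and block below 0.022 m and z of white_wedge_mid in the frame of block between 0.034 and 0.05 m and angle between white_wedge_mid's own z axis and vertical below 0.12 rad and horizontal distance between gold_can_mid and white_wedge_mid below 0.018 m and z of gold_can_mid in the frame of white_wedge_mid between 0.054 and 0.068 m and angle between gold_can_mid's own z axis and vertical below 0.14 rad and linear speed of gold_can below 0.02 m/s); the robot touches nothing.
It fails at once if the silver-lidded can is shifted more than 20 mm (distance of silver_can_mid from where it was at the start of the episode above 0.02 m).
It fails at once if the blue block is shifted more than 25 mm (distance of block from where it was at the start of the episode above 0.025 m).
It also fails if it takes over 54 s, if anything falls off the work surface, if the arm or the gripper's body presses on something with over 40 N, if the wrist force passes 120 N, or if a joint passes its speed limit or range.

## Robot

A 6-joint arm with a two-finger parallel gripper is mounted at the origin on the work surface. World frame = base frame: x ahead of the robot, y to its left, z up, the work surface at z = 0. Lengths are in m, angles in rad, forces in N, time in s.
With the tool pointing down it reaches from about 0.325 to 0.9 m from the base axis. Payload 6.1 kg.
Tool frame: the origin (TCP) lies midway between the tips of the shut fingers; the grasp point (between the pads) lies 19 mm behind it; x points along the fingers, y is the direction in which the jaws open and shut, and the axes are right-handed (so a half turn about x gives the same grasp; the last joint's range is limited). The gripper opens to 85 mm and grips with 20 to 120 N. Pads are 22 mm wide; open, the fingers measure 114 mm over their backs; the gripper's body (76 mm by 85 mm) begins 54 mm behind the grasp point. The pads swing forward as they close: fully open they stand 13 mm farther back than shut.
Start: joints at [-1.386, 0.22, 1.526, -0, 1.395, -0.126], TCP at [0.191, -0.595, 0.231] pointing down, gripper open.
Joint ranges: [-2.98, 2.98], [-0.91, 2.08], [0.09, 2.57], [-1.24, 4.39], [0.2, 2.65], [-2.68, 2.68]. Speed limits (rad/s): [2.57, 2.57, 3.01, 3.14, 3.14, 3.14].

## Interface

Orientations are given as [roll, pitch, yaw] about the fixed x, y, z axes, in that order (R = Rz(yaw) Ry(pitch) Rx(roll)).
In Python, from plant import movep, move_l, set_joints, gripper_to, hold, inverse_kinematics, observe, get_image, get_calibration, Unreachable, job_done gives the robot as it stands. Calls block until the motion is done:
- movep(position, orientation): joint-space move of the TCP to a pose.
- move_l(position, feed=0.15, rotation=None, max_force=None): straight line of the TCP; rotation=None keeps the orientation; feed is the mean speed in m/s. With max_force (N) it stops when the force on the tool has changed by that much, and returns True; else False.
- set_joints(angles): joint-space move.
- gripper_to(opening, f_grip=None): finger opening in m; f_grip is the grip in N (None keeps the last); returns when the fingers have stopped.
- hold(seconds).
- inverse_kinematics(position, orientation): joint angles nearest the present ones, or None.
- observe(): the state.
- get_image(name): name is "scene" or "top" or "wrist"; returns (picture, depth): 480x640x3 uint8, red, green, blue; 480x640 float32, m along the optical axis (not along the pixel's ray), 0 where there is no reading.
- get_calibration(name): a dict with "intrinsics" (3x3 intrinsics, pixels), "dist_coeffs" ([k1, k2, p1, p2, k3] as OpenCV has them; the pictures are not rectified), "world_from_camera" (4x4, takes a point from camera to world coordinates). Camera axes: x right, y down, z forward; pixel columns grow to the right and rows downward; lengths in m; the calibration is good to about 2 mm. A picture is of the moment at which its call begins: read the wrist's pose just before it. get_calibration takes no time and is no camera call; for the wrist camera it gives the pose at the moment of the call.
A pose or a line that the arm cannot do raises Unreachable and nothing moves.
- job_done(): hands the job in, once; it reports no verdict.
The state is a dict: "time_s": time; "q": joint angles; "joint_velocities": joint speeds; "joint_torque": joint torques, N m; "eef_pos": TCP position; "tcp_rot": TCP orientation; "ft_force": force on the tool from outside, world axes, zero at the start; "torque": the same for the moment, N m; "opening": finger opening in m.
Only numpy, scipy, OpenCV 4.12 (cv2) and the standard library are available. Lean on these libraries where they do the work, as an engineer would, in place of code of your own. Each camera call takes 0.05 s, during which the arm holds its last target. There are 200 camera calls.

## Working session

There is one attempt and no reset: what is moved stays moved. The work goes in short steps, each a Python script; the robot and the scene stay as the last script left them, time stands still between calls to the robot, and variables do not carry over. Pictures are saved under pics/ and viewed, about 8 in all and at most 12, crops included, and the job is handed in when it is done.

```bash
mkdir -p pics; ls
python3 - <<'E'
from plant import *
import cv2,numpy as np
np.set_printoptions(precision=4,suppress=True)
for n in("top","scene"):
    im,d=get_image(n); c=get_calibration(n)
    cv2.imwrite(f"pics/{n}0.png",im[:,:,::-1]); np.savez(f"pics/{n}0.npz",im=im,d=d,**{k:np.array(v) for k,v in c.items()})
    print(n,c,(d==0).mean())
print(observe())
E
```

```text
pics
top {'intrinsics': array([[596.1194,   0.    , 320.5014],
       [  0.    , 596.1194, 232.8789],
       [  0.    ,   0.    ,   1.    ]]), 'dist_coeffs': array([-0.0233,  0.    ,  0.    ,  0.    ,  0.    ]), 'world_from_camera': array([[ 0.0066, -0.9922,  0.1246,  0.4431],
       [-0.9998, -0.0085, -0.0152,  0.0191],
       [ 0.0162, -0.1245, -0.9921,  0.9726],
       [ 0.    ,  0.    ,  0.    ,  1.    ]])} 0.0040104166666666665
scene {'intrinsics': array([[600.5294,   0.    , 329.007 ],
       [  0.    , 600.5294, 242.8827],
       [  0.    ,   0.    ,   1.    ]]), 'dist_coeffs': array([-0.0269,  0.    ,  0.    ,  0.    ,  0.    ]), 'world_from_camera': array([[ 0.6474,  0.5656, -0.5108,  1.0643],
       [ 0.7619, -0.4644,  0.4515, -0.4502],
       [ 0.0181, -0.6815, -0.7316,  0.8331],
       [ 0.    ,  0.    ,  0.    ,  1.    ]])} 0.003981119791666667
{'time_s': 0.1, 'q': array([-1.3861,  0.2212,  1.5276,  0.    ,  1.3947, -0.1261]), 'joint_velocities': array([-0.0008, -0.002 , -0.0031, -0.0006, -0.0004,  0.0013]), 'joint_torque': array([  0.0008, -49.8244, -39.0548,  -0.0003,   0.0056,  -0.    ]), 'eef_pos': array([ 0.191 , -0.5945,  0.2303]), 'tcp_rot': array([-1.7042,  1.569 ,  1.7481]), 'ft_force': array([0.3721, 0.2976, 0.2588]), 'torque': array([-0.0301, -0.0385, -0.0164]), 'opening': 0.08526936518576668}
```

View pics/top0.png

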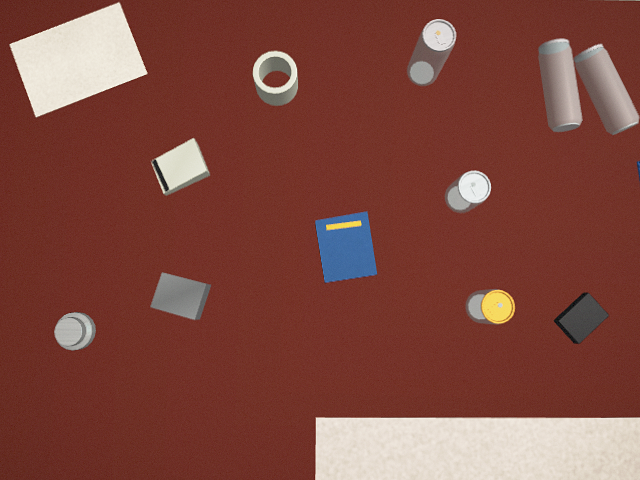

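View pics/scene0.png

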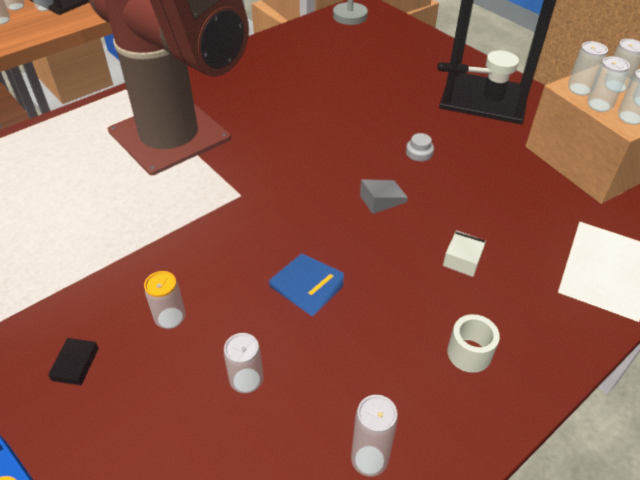

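The top view shows the blue block at about (346,247) with its yellow stripe at the top (+x end). The white wedge is at (180,166) with its black stripe at lower left, the gold lid at (498,307) and the silver lid at (474,187). The scene view agrees with this layout. Next I'll measure them.

```bash
cat > h.py <<'E'
import numpy as np,cv2
np.set_printoptions(precision=4,suppress=True)
def rays(c,uv):
    p=cv2.undistortPoints(np.asarray(uv,float).reshape(-1,1,2),c['intrinsics'],c['dist_coeffs'])[:,0]
    T=c['world_from_camera']; return T[:3,3],np.c_[p,np.ones(len(p))]@T[:3,:3].T
def onz(c,uv,z):
    o,r=rays(c,uv); return o+r*((z-o[2])/r[:,2])[:,None]
def cloud(c,d,m):
    v,u=np.nonzero(m&(d>0)); o,r=rays(c,np.c_[u,v]); return o+r*d[v,u][:,None]
def blob(m,near=None,min_area=15):
    m=m.astype(np.uint8);n,l,s,ce=cv2.connectedComponentsWithStats(m)
    ok=[i for i in range(1,n) if s[i,4]>=min_area]
    i=min(ok,key=lambda i:np.hypot(*(ce[i]-near))) if near is not None else max(ok,key=lambda i:s[i,4])
    return l==i
def rect(m):
    return cv2.minAreaRect(max(cv2.findContours(m.astype(np.uint8),0,2)[0],key=cv2.contourArea))
def plane(P):
    for _ in range(4):
        A=np.c_[P[:,:2],np.ones(len(P))]; k=np.linalg.lstsq(A,P[:,2],rcond=None)[0]
        e=abs(P[:,2]-A@k); P=P[e<max(2.5*np.median(e),.001)]
    return k,np.median(e)
E
python3 - <<'E'
from h import *
for n,nr in(("top",dict(block=(346,247),wedge=(180,166),gold=(498,307),silver=(474,187))),
            ("scene",dict(block=(306,284),wedge=(465,253),gold=(162,283),silver=(242,348)))):
    c=dict(np.load(f"pics/{n}0.npz")); im=c['im'];d=c['d']
    h=cv2.cvtColor(im,cv2.COLOR_RGB2HSV);H,S,V=[h[...,i] for i in range(3)]
    M=dict(block=(H>95)&(H<130)&(S>100),wedge=(S<60)&(V>130),gold=(H>15)&(H<32)&(S>110)&(V>120))
    for k in M:
        b=blob(M[k],nr[k]); P=cloud(c,d,b)
        print(n,k,b.sum(),'z',np.percentile(P[:,2],[2,50,98]),'mean',P.mean(0))
        if k!='gold':
            kk,e=plane(P); print('  plane tilt',np.degrees(np.arctan(np.hypot(*kk[:2]))),'downhill az',np.degrees(np.arctan2(-kk[1],-kk[0])),e)
        if n=='top':
            if k=='block': b=cv2.morphologyEx(b.astype(np.uint8),3,np.ones((15,15)))
            ct=cv2.findContours(b.astype(np.uint8),0,2)[0][0]
            ap=cv2.approxPolyDP(cv2.convexHull(ct),3,True)[:,0]
            print('  uv',ap.tolist())
            if k!='gold':
                o,r=rays(c,ap)
                # intersect with fitted plane
                t=(kk[2]+o[:2]@kk[:2]-o[2])/(r[:,2]-r[:,:2]@kk[:2]); Q=o+r*t[:,None]; print(Q)
                print('  sides',np.linalg.norm(Q-np.roll(Q,1,0),axis=1))
            else:
                print('  center',onz(c,[rect(b)[0]],.095), rect(b))
    if n=='top':
        b=blob((H>15)&(H<32)&(S>110)&(V>120),(343,225)); print('stripe',onz(c,[rect(b)[0]],.036))
        b=blob(V<45,(160,176)); print('black',onz(c,[rect(b)[0]],.018),rect(b),np.percentile(cloud(c,d,b)[:,2],[5,50,95]))
        print('silver approx',onz(c,[(475,187)],.095))
E
```

```text
top block 3097 z [0.0163 0.0272 0.039 ] mean [ 0.5369 -0.0359  0.0273]
  plane tilt 12.104744557663825 downhill az -171.9141378873252 0.000992997135743974
  uv [[366, 212], [376, 274], [325, 282], [315, 222]]
[[ 0.5944 -0.0673  0.0387]
 [ 0.4973 -0.085   0.0175]
 [ 0.4839 -0.0033  0.0172]
 [ 0.5778  0.0136  0.0376]]
  sides [0.0826 0.1009 0.0828 0.0975]
top wedge 1653 z [0.0064 0.027  0.0361] mean [0.6715 0.232  0.0264]
  plane tilt 11.716876371514731 downhill az 114.10988890681759 0.0009535232266993966
  uv [[193, 138], [208, 173], [163, 193], [152, 163]]
[[0.7135 0.2117 0.0348]
 [0.656  0.1857 0.0349]
 [0.626  0.2606 0.0181]
 [0.6755 0.2804 0.0186]]
  sides [0.0802 0.0631 0.0824 0.0534]
top gold 879 z [0.0369 0.0922 0.0967] mean [ 0.4467 -0.257   0.0906]
  uv [[501, 290], [513, 300], [514, 311], [507, 320], [496, 323], [484, 316], [481, 303], [488, 292]]
  center [[ 0.4463 -0.2556  0.095 ]] ((497.5, 306.5), (33.0, 33.0), 90.0)
stripe [[ 0.5738 -0.0311  0.036 ]]
black [[0.6557 0.2661 0.018 ]] ((160.34930419921875, 175.0684814453125), (31.86282730102539, 2.896620512008667), 65.55604553222656) [0.0176 0.0202 0.0226]
silver approx [[ 0.625  -0.2268  0.095 ]]
scene block 2445 z [0.0044 0.0271 0.0405] mean [ 0.5473 -0.0431  0.0261]
  plane tilt 11.151535077237256 downhill az -167.01807239783153 0.0010081325598756824
scene wedge 1144 z [0.003  0.0271 0.0372] mean [0.6764 0.2196 0.0252]
  plane tilt 8.752599266273522 downhill az 115.37537985367207 0.0015057544597647243
scene gold 643 z [0.0906 0.0937 0.0978] mean [ 0.4455 -0.2569  0.0939]
```

Every check holds: the wedge's top tilts 11.7° with edges of 80 × ~58 mm, the block tilts 12.1° with sides of 98 × 83 mm, and the lid is at z ≈ 0.095. Next I'll move above the wedge for a wrist view.

```bash
cat >> h.py <<'E'
from scipy.spatial.transform import Rotation as Ro
def tool(yaw,s=1,pitch=0):
    """tool on an object with yaw (rad), jaws along its y; pitch raises object +x"""
    x=np.array([0,0,-1.]);y=np.array([0,s,0.]);R0=np.c_[x,y,np.cross(x,y)]
    return Ro.from_euler('ZY',[yaw,-pitch])*Ro.from_matrix(R0)
E
python3 - <<'E'
from h import *; from plant import *
a=np.radians(114);b=np.radians(10.3);t=np.radians(12)
for s in(1,-1):
    for nm,p,R in(('pick',[.672,.232,.1],tool(a,s)),('place',[.538,-.0355,.1],tool(b,s,t)),('can',[.446,-.256,.1],tool(b,s))):
        print(s,nm,inverse_kinematics(p,R.as_euler('xyz')))
E
```

```text
1 pick None
1 place [-0.2689  0.0044  2.0393  0.1143  0.9119 -2.0811]
1 can [-0.6745  0.0943  1.9298  0.      1.1175 -2.4251]
-1 pick [ 0.2216  0.5294  1.3822 -0.      1.23   -0.1972]
-1 place [-0.2689  0.0044  2.0393  0.1143  0.9119  1.0605]
-1 can [-0.6745  0.0943  1.9298  0.      1.1175  0.7165]<sys>:0: UserWarning: Gimbal lock detected. Setting third angle to zero since it is not possible to uniquely determine all angles.
```

```bash
python3 -W ignore - <<'E'
from h import *; from plant import *
a=np.radians(114)
movep([.672,.232,.26],tool(a,-1).as_euler('xyz'))
hold(.2); c=get_calibration("wrist"); im,d=get_image("wrist")
cv2.imwrite("pics/w1.png",im[:,:,::-1]); np.savez("pics/w1.npz",im=im,d=d,**{k:np.array(v) for k,v in c.items()})
s=observe();print(s['time_s'],s['eef_pos'],s['ft_force']); print(c['world_from_camera'])
E
```

```text
3.6917 [0.6721 0.2316 0.26  ] [-0.2394 -0.4412  0.6942]
[[ 0.9139  0.3862  0.125   0.641 ]
 [ 0.4059 -0.8698 -0.2805  0.3042]
 [ 0.0004  0.307  -0.9517  0.401 ]
 [ 0.      0.      0.      1.    ]]
```

View pics/w1.png

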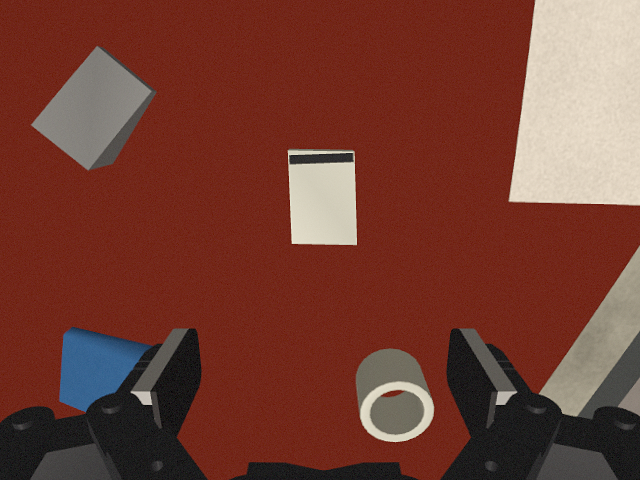

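The wrist view shows the wedge at (290..356, 150..244) with the stripe at the top, which is the thin end, and nothing close by. Now I'll measure it precisely.

```bash
python3 -W ignore - <<'E'
from h import *
c=dict(np.load("pics/w1.npz"));im=c['im'];d=c['d']
h=cv2.cvtColor(im,cv2.COLOR_RGB2HSV);S,V=h[...,1],h[...,2]
b=blob((S<90),(323,200),500); b=cv2.morphologyEx(b.astype(np.uint8),3,np.ones((21,21)))>0
P=cloud(c,d,cv2.erode(b.astype(np.uint8),np.ones((9,9)))>0);k,e=plane(P);print(b.sum(),'tilt',np.degrees(np.arctan(np.hypot(*k[:2]))),np.degrees(np.arctan2(-k[1],-k[0])),e)
vs=np.arange(170,238)
def Q(uv):
    o,r=rays(c,uv);t=(k[2]+o[:2]@k[:2]-o[2])/(r[:,2]-r[:,:2]@k[:2]);return o+r*t[:,None]
L=Q([(np.nonzero(b[v])[0].min()-.5,v) for v in vs]);R=Q([(np.nonzero(b[v])[0].max()+.5,v) for v in vs])
for E in(L,R):
    f=np.linalg.svd(E-E.mean(0))[2][0];f*=np.sign(f[1]);print('edge az',np.degrees(np.arctan2(f[1],f[0])),E.mean(0))
us=np.arange(298,350)
T=Q([(u,np.nonzero(b[:,u])[0].min()-.5) for u in us]);B=Q([(u,np.nonzero(b[:,u])[0].max()+.5) for u in us])
for E in(T,B):
    f=np.linalg.svd(E-E.mean(0))[2][0];f*=np.sign(f[0]);print('end az+90',np.degrees(np.arctan2(f[1],f[0]))+90,E.mean(0))
print('width',np.linalg.norm(L.mean(0)-R.mean(0)),'len',np.linalg.norm(T.mean(0)-B.mean(0)),'centre',(T.mean(0)+B.mean(0))/2,(L.mean(0)+R.mean(0))/2)
E
```

```text
6316 tilt 11.735382719661315 116.08734635445951 0.0004582808627044393
edge az 115.84756388559403 [0.6457 0.2201 0.0259]
edge az 116.15119141135828 [0.699  0.2439 0.0264]
end az+90 112.46937590299935 [0.6543 0.2749 0.0165]
end az+90 112.79052297979726 [0.6874 0.2001 0.0335]
width 0.058352575967110444 len 0.08352158178831544 centre [0.6709 0.2375 0.025 ] [0.6723 0.232  0.0262]
```

```bash
python3 -W ignore - <<'E'
from h import *; from plant import *
a=np.radians(116);R=tool(a,-1).as_euler('xyz');p=np.array([.6703,.2357,0])
movep(p+[0,0,.09],R)
print(move_l(p+[0,0,.003],feed=.08,max_force=8))
s=observe();print(s['eef_pos'],s['ft_force'])
gripper_to(.05,40); s=observe();print(s['opening'],s['ft_force'],s['eef_pos'])
move_l(p+[0,0,.10],feed=.12)
s=observe();print(s['time_s'],s['opening'],s['ft_force'],s['eef_pos'])
c=get_calibration("wrist"); im,d=get_image("wrist")
cv2.imwrite("pics/w2.png",im[:,:,::-1]); np.savez("pics/w2.npz",im=im,d=d,**{k:np.array(v) for k,v in c.items()})
E
```

```text
False
[0.671  0.2359 0.0039] [ 0.1466  0.64   -0.6077]
0.05678015571949124 [0.3834 0.0942 4.4527] [0.6709 0.2359 0.0039]
6.9833 0.05707095021698844 [-0.1152  0.597  -1.491 ] [0.6695 0.2355 0.0988]
```

View pics/w2.png

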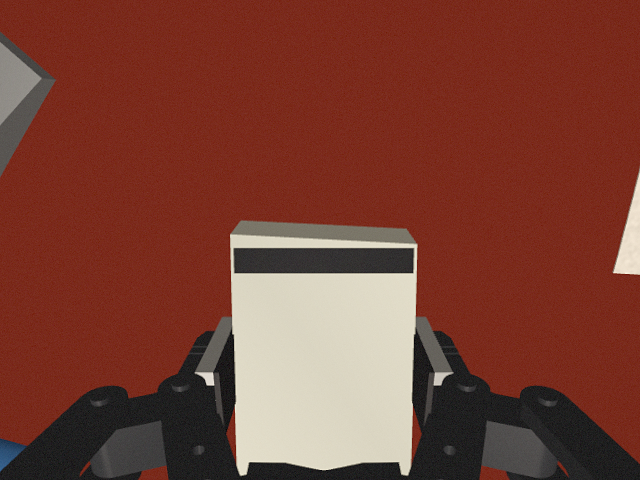

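The wedge is held squarely between the pads, with its stripe end at row ~240. I'll check its in-hand tilt and offset, then carry it over the block.

```bash
python3 -W ignore - <<'E'
from h import *; from plant import *
c=dict(np.load("pics/w2.npz"));im=c['im'];d=c['d']
m=np.zeros(d.shape,bool);m[285:440,245:405]=1
k,e=plane(cloud(c,d,m));az=np.arctan2(-k[1],-k[0]);print('tilt',np.degrees(np.arctan(np.hypot(*k[:2]))),np.degrees(az),e)
o,r=rays(c,[(231,235),(416,244),(324,463)]);t=(k[2]+o[:2]@k[:2]-o[2])/(r[:,2]-r[:,:2]@k[:2]);Q=o+r*t[:,None];print(Q)
x=np.array([np.cos(np.radians(116)),np.sin(np.radians(116))]);tcp=observe()['eef_pos']
print('thin edge along x from tcp',(Q[:,:2]-tcp[:2])@x,'across',(Q[:,:2]-tcp[:2])@[-x[1],x[0]], 'z rel',Q[:,2]-tcp[2])
b=np.radians(10.3);T=tool(b,-1,np.radians(12))
movep([.538,-.0355,.16],T.as_euler('xyz'));s=observe();print(s['time_s'],s['eef_pos'],s['ft_force'])
E
```

```text
tilt 11.873918544853254 115.04193518082137 0.00036746750339455847
[[0.6263 0.2614 0.1113]
 [0.6791 0.284  0.1117]
 [0.6848 0.2073 0.1268]]
thin edge along x from tcp [ 0.0422  0.0394 -0.0321] across [ 0.0273 -0.0301 -0.0015] z rel [0.013  0.0134 0.0285]
8.225 [ 0.5383 -0.0353  0.16  ] [-0.1035  0.1241 -0.8334]
```

```bash
python3 -W ignore - <<'E'
from h import *; from plant import *
b=np.radians(10.3);U=Ro.from_euler('ZY',[b,-np.radians(12)])
P=np.array([.5383,-.0355,.0416])
tgt=lambda up:P+U.apply([-.001,0,-.009+up])
move_l(tgt(.02),feed=.1); hold(.2)
print(tgt(0),move_l(tgt(-.004),feed=.02,max_force=5))
s=observe();print(s['eef_pos'],s['ft_force'])
gripper_to(.075); s=observe();print(s['opening'],s['ft_force'],s['eef_pos'])
gripper_to(.085)
move_l(s['eef_pos']+U.apply([0,0,.09]),feed=.12)
movep([.44,-.2,.22],tool(b,-1).as_euler('xyz'))
s=observe();print(s['time_s'],s['opening'])
im,d=get_image("top");c=get_calibration("top");cv2.imwrite("pics/t2.png",cv2.resize(im[150:330,230:550,::-1],None,fx=2.5,fy=2.5)); np.savez("pics/t2.npz",im=im,d=d,**{k:np.array(v) for k,v in c.items()})
E
```

```text
[ 0.5392 -0.0353  0.0326] True
[ 0.539  -0.0353  0.0324] [-3.1617  0.3141  7.092 ]
0.07503379847478502 [0.8876 0.9817 0.8866] [ 0.5379 -0.035   0.0313]
12.9 0.08472403899871593
```

View pics/t2.png

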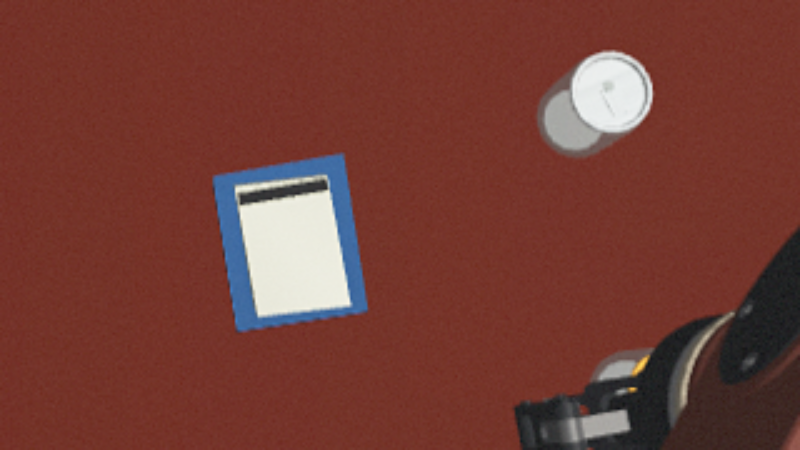

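The wedge lies centred on the block with its stripe uphill. I'll measure its top and pick up the can.

```bash
python3 -W ignore - <<'E'
from h import *; from plant import *
c=dict(np.load("pics/t2.npz"));im=c['im'];d=c['d']
h=cv2.cvtColor(im,cv2.COLOR_RGB2HSV);w=blob(h[...,1]<70,(347,248),300)
w=cv2.morphologyEx(w.astype(np.uint8),3,np.ones((9,9)))>0
P=cloud(c,d,cv2.erode(w.astype(np.uint8),np.ones((5,5)))>0);k,e=plane(P)
print('wedge tilt',np.degrees(np.arctan(np.hypot(*k[:2]))),'z',np.median(P[:,2]),'centre',onz(c,[rect(w)[0]],.0548),rect(w),w.sum())
b=blob((h[...,0]>95)&(h[...,0]<130)&(h[...,1]>100),(346,247),300)
print('block outline centre (before 346,247 area)',rect(b)[0],rect(b))
c0=dict(np.load("pics/top0.npz"));h0=cv2.cvtColor(c0['im'],cv2.COLOR_RGB2HSV);b0=blob((h0[...,0]>95)&(h0[...,0]<130)&(h0[...,1]>100),(346,247),300);print(rect(b0))
R=tool(np.radians(10.3),-1).as_euler('xyz');g=np.array([.446,-.256,0])
movep(g+[0,0,.16],R)
print(move_l(g+[0,0,.05],feed=.1,max_force=6)); gripper_to(.045,25)
s=observe();print(s['opening'],s['ft_force'],s['eef_pos'])
move_l(g+[0,0,.16],feed=.12)
s=observe();print(s['time_s'],s['opening'],s['ft_force'],s['eef_pos'])
c=get_calibration("wrist"); im,d=get_image("wrist")
cv2.imwrite("pics/w3.png",im[:,:,::-1]); np.savez("pics/w3.npz",im=im,d=d,**{k:np.array(v) for k,v in c.items()})
E
```

```text
wedge tilt 0.7896636767705995 z 0.05454402530456137 centre [[ 0.5353 -0.0355  0.0548]] ((346.5587158203125, 247.8376007080078), (55.30036926269531, 38.251914978027344), 80.13418579101562) 2053
block outline centre (before 346,247 area) (345.5202941894531, 246.87673950195312) ((345.5202941894531, 246.87673950195312), (63.354190826416016, 52.96631622314453), 80.90972137451172)
((345.5202941894531, 246.87673950195312), (63.354190826416016, 52.96631622314453), 80.90972137451172)
False
0.052460404871031145 [-1.2321 -0.3881  4.6719] [ 0.4464 -0.2563  0.0506]
16.0917 0.05250771597596843 [-0.4869  0.5386 -1.1267] [ 0.4454 -0.2555  0.159 ]
```

View pics/w3.png

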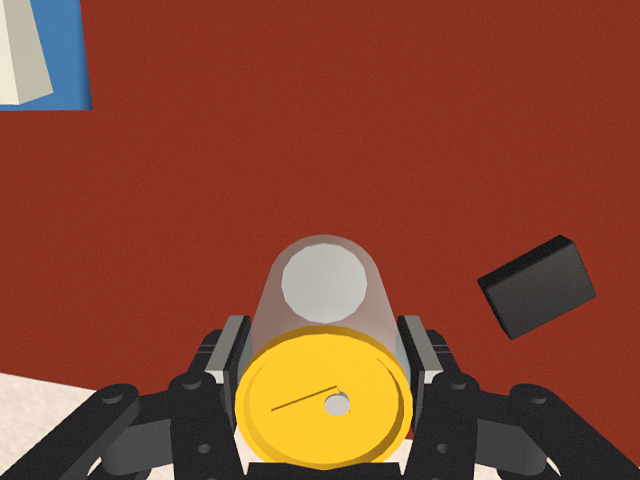

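The can is held upright by its sides, with the lid centre at (324,398). The block hasn't moved (identical outline) and the wedge top is level within 0.8° at z 0.0545. Now to place the can.

```bash
python3 -W ignore - <<'E'
from h import *; from plant import *
c=dict(np.load("pics/w3.npz"));s=observe();tcp=s['eef_pos']
h=cv2.cvtColor(c['im'],cv2.COLOR_RGB2HSV);y=(h[...,0]>15)&(h[...,0]<32)&(h[...,1]>110);y[:,:180]=0;y=blob(y)
top=onz(c,[(324,398)],tcp[2]+.0444)[0];bot=onz(c,[(324,283)],tcp[2]-.0496)[0]
print('lid',top-tcp,'foot',bot-tcp)
off=np.clip(((top+bot)/2-tcp)[:2],-.006,.006)
R=tool(np.radians(10.3),-1).as_euler('xyz')
p=np.array([.537-off[0],-.0355-off[1],0]);print(p)
movep(p+[0,0,.17],R); move_l(p+[0,0,.118],feed=.08); hold(.3)
print(move_l(p+[0,0,.102],feed=.015,max_force=3))
s=observe();print(s['eef_pos'],s['ft_force'],s['time_s'])
gripper_to(.075);s=observe();print(s['opening'],s['ft_force'],s['eef_pos']); gripper_to(.085)
move_l(s['eef_pos']+[0,0,.11],feed=.1)
movep([.40,-.30,.28],R)
for n in("top","scene"):
    im,d=get_image(n);c=get_calibration(n); np.savez(f"pics/{n}3.npz",im=im,d=d,**{k:np.array(v) for k,v in c.items()})
    x=im[150:390,180:500] if n=="scene" else im[130:370,240:560]
    cv2.imwrite(f"pics/{n}3.png",cv2.resize(x[:,:,::-1],None,fx=1.2,fy=1.2))
A=[cv2.imread(f"pics/{n}3.png") for n in("top","scene")];cv2.imwrite("pics/end.png",np.hstack(A))
print(observe()['time_s'])
E
```

```text
lid [0.0067 0.0016 0.0444] foot [ 0.0012  0.0006 -0.0496]
[ 0.5331 -0.0366  0.    ]
True
[ 0.5329 -0.0366  0.1053] [-0.4634  0.0336  4.6925] 18.975
0.07482207806304501 [-0.1999  0.6238  0.0186] [ 0.5319 -0.0364  0.1041]
22.1
```

View pics/end.png

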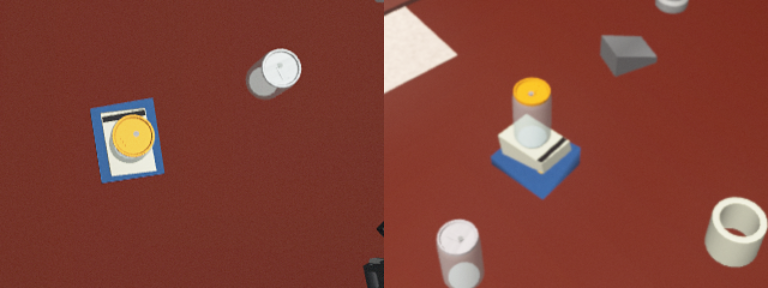

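The can stands on the wedge in both views, and the gripper is clear. I'll do a numeric check, then hand in if it's good.

```bash
python3 -W ignore - <<'E'
from h import *; from plant import *
ok=True
for n,nr in(("top",(350,242)),("scene",(622-384,0))):
    c=dict(np.load(f"pics/{n}3.npz"));h=cv2.cvtColor(c['im'],cv2.COLOR_RGB2HSV)
    y=(h[...,0]>15)&(h[...,0]<32)&(h[...,1]>110)
    y=blob(y,nr if n=="top" else (303,226),200); C=onz(c,[rect(y)[0]],.1498)[0]
    P=cloud(c,c['d'],cv2.erode(y.astype(np.uint8),np.ones((5,5)))>0);k,e=plane(P)
    print(n,'lid',C,'cloud',P.mean(0),'tilt',np.degrees(np.arctan(np.hypot(*k[:2]))),e)
    ok&=np.hypot(*(C[:2]-[.5365,-.0355]))<.012 and abs(np.median(P[:,2])-.149)<.005
    if n=="top":
        w=(h[...,0]>95)&(h[...,0]<130)&(h[...,1]>100);print('block',rect(blob(w,(346,247),300)))
        d=cv2.absdiff(c['im'],np.load("pics/top0.npz")['im']).max(2)[165:215,440:500];print('silver area diff',np.percentile(d,[50,99]))
print(ok)
if ok: hold(.5); job_done(); print('handed in')
E
```

```text
top lid [ 0.5332 -0.0356  0.1498] cloud [ 0.5333 -0.0352  0.1466] tilt 0.8157989858027895 0.0008152616451905792
block ((345.5202941894531, 246.87673950195312), (63.354190826416016, 52.96631622314453), 80.90972137451172)
silver area diff [ 3. 11.]
scene lid [ 0.5337 -0.0375  0.1498] cloud [ 0.5312 -0.0357  0.1484] tilt 1.2863800312992395 0.0006433661002273883
True
the job is handed in; nothing more can be done
handed in
```

The stand is built and the job is handed in, at about 23 s of the 54 s allowed. The white wedge lies released on the middle of the blue block with its thin end uphill, and the gold-lidded can stands upright on it.

- **Wedge:** its top measured level within about 0.8° at z ≈ 0.0545 m. Its centre is within about 3 mm of the block's centre.
- **Can:** the lid is level within about 1° and sits 3–4 mm from the wedge centre in both camera views. The limit is 18 mm.
- **Block and silver can:** the block's outline in the top view is identical before and after. The image around the silver can shows only noise.

**Disagreement:** one in-hand reading did not agree with the final check. The wrist camera put the can's lid 6.7 mm ahead of the tool centre but its foot only 1.2 mm. I corrected the placing by the average, about 4 mm. The final views suggest there was no such offset, so this probably caused the 3–4 mm the can is off centre.

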